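# Fit a hammer-head end stop in a slotted jig rail and butt it against the tube

## Task

Fit the spring-loaded end stop to the jig rail: a few centimetres clear of the clamped tube, lower its hammer head lengthwise into the slot, press it down against its spring until the head is under the lips, turn it a quarter turn clockwise and let it spring up so that the lips sit in the head's grooves. Then slide it along the slot until it butts lightly against the end of the tube, without forcing anything or pushing the tube back in its clamp, and let go. Leave the other things on the bench where they lie.

Things in the scene. Friction and masses are not known exactly. Their poses are not given: they have to be found in the camera images.
- stop_grip (a point): End stop, 72 mm tall, standing on its hammer head: steel head 34x19x9 mm (long axis x), then a sprung steel collar (36 mm round, 18 tall), a coil spring and a flat black key grip 14 (x) by 36 (y) by 26 mm. This point: in the grip on the axis, 60 mm above the head's underside; z up. Fingertips must stay over 40 mm above that underside. Grip it across x, firmly (30 N).
- slot_mid (a point): Middle of the rail's slot at its top, 21 mm above the bench. The slot is 22 mm wide between lips turned 7 mm down, 36 mm wide inside, its floor 18.5 mm deep. The head (19 mm wide) enters lengthwise; the collar lands on the lips with stop_grip 51 mm above this point. Pressing 7 mm more (2 N, rising 0.7 N/mm) puts the head just under the lips; after 9.5 mm it meets the floor.
- rail: Steel strut 340 x 41 x 21 mm fixed to the bench, slot up; origin under its middle on the bench, x along the slot towards the tube, z up. The stop's head turns only clockwise seen from above: two corners are cut away; at 97 degrees the others meet the side walls. Let up at about 90, the lips enter two 2.5 mm deep grooves: stop_grip then sits 67.5 mm above the bench and still slides.
- strap: Black steel strap over the rail and tube, bolted to the bench 115 mm from the rail's middle; origin under its middle, x along the rail. It nips a steel tube 30x30 mm, 170 long, lying on the lips. The tube's near end lies 60 to 120 mm from the strap's middle (towards -x), not measured: see it or feel for it. It gives way at about 20 N. Sliding the stop takes about 2 to 10 N.
- nut_1: Loose hex nut, 42x36x18 mm, lying on the bench; origin under its centre. To be left alone.
- spanner_17: Loose open-ended spanner, 186 mm long (y), 6 mm thick; origin under its middle. To be left alone.
- tape_measure: Loose yellow tape measure, 39x90x62 mm, standing on the bench; origin under its middle. To be left alone.
Not all that is in view belongs to the job. Of the things that look like the part that bears stop_grip, the middle-sized one is meant.

How it is judged:
By the outcome, as a careful person would: the job done as asked, in the order asked, and still so for the second after the job is handed in, with the robot touching nothing.
It also fails if it takes over 61 s, if anything falls off the work surface, if the arm or the gripper's body presses on something with over 40 N, if the wrist force passes 120 N, or if a joint passes its speed limit or range.

## Robot

A 6-joint arm with a two-finger parallel gripper is mounted at the origin on the work surface; the furniture and walls round the work are solid. World frame = base frame: x ahead of the robot, y to its left, z up, the work surface at z = 0. Lengths are in m, angles in rad, forces in N, time in s.
With the tool pointing down it reaches from about 0.35 to 0.775 m from the base axis. Payload 7.3 kg.
Tool frame: the origin (TCP) lies on the front face of the gripper's body, between the roots of the fingers; the fingertips stand 66 mm ahead of it and the grasp point (between the pads) lies 47 mm ahead of it; z points along the fingers, y is the direction in which the jaws open and shut (so a half turn about z gives the same grasp; the last joint's range is limited). The gripper opens to 92 mm and grips with 3 to 60 N. Pads are 19 mm wide; open, the fingers measure 130 mm over their backs; the gripper's body (75 mm by 190 mm) begins 47 mm behind the grasp point.
Start: joints at [1.063, 0.342, 1.524, -0, 1.275, -0.146], TCP at [0.186, 0.491, 0.292] pointing down, gripper open.
Joint ranges: [-2.53, 2.53], [-0.77, 2.02], [0.04, 2.7], [-1, 4.14], [0.28, 2.66], [-3.11, 3.11]. Speed limits (rad/s): [2.57, 2.57, 3.14, 3.14, 3.14, 3.14].

## Interface

Orientations are given as [roll, pitch, yaw] about the fixed x, y, z axes, in that order (R = Rz(yaw) Ry(pitch) Rx(roll)).
In Python, from cell import observe, read_camera, hand_in, search_frame, tip_of gives the robot as it stands. The module is installed in compiled form; this text tells all that it offers.
- The arm moves only by the tool apply_moves, never from a script. Its argument "motion" is a list of rows, each an object with "offset": the shift along the tool's x, y, z in mm, a list of three; "rotation": the turn, a rotation vector about the tool's x, y, z in rad, a list of three. In form: [{"offset": [x, y, z], "rotation": [rx, ry, rz]}, ...]. A call has 1 to 12 rows; each row shifts and turns the pose as measured when the row begins, along the tool's axes as they then stand; what a row does not reach is not made up. A row lasts 1/12 s, in which the tool goes at most 41.7 mm and 7.16 degrees, less where a joint would pass 70% of its speed; a pose out of reach is approached as far as the arm can. A call with a gripper value outside its range is refused whole. "grip" is the closure, from 0 (fully open) to 1 (shut), set as the call begins (left out, the last holds). The fingers move at their own pace and stop on an object; "grip_force" is the grip in N (left out, the last holds). Time passes only in rows, so rows that do not move let the fingers close. It gives the time, the measured TCP pose, the force and the opening at its end, in the units of the state.
- observe(): the state, without advancing time (a new reading comes with each control period).
- read_camera(name): name is "side" or "top"; returns a dict with "img" (400x640x3 uint8, red, green, blue), "camera_matrix" (3x3 intrinsics, pixels), "R" (3x3) and "t" (3): a world point X has camera coordinates R X + t. Camera axes: x right, y down, z forward; pixel columns grow to the right and rows downward; lengths in m; the calibration is good to about 2 mm. A picture is of the moment at which its call begins. There is no depth.
- hand_in(): hands the job in, once; it reports no verdict.
Trained networks look in a picture, given as the dict that the camera call returned (one of the last four; its "shot" number tells which), for a name from the list of things; names that differ only in an ending like _2 or _b are one class to them, and where a whole thing is asked for, a point or a joint stands for the part that bears it (a point fixed in the world has none). Each returns a list of dicts, best first, with "score" (0 to 1); they miss things now and then, are a little off and sometimes report something else, mostly with a low value. They report only what shows in the picture. A call takes as long as a camera call. They do not tell look-alikes from the thing itself.
- search_frame(query, picture): "location" ([x, y, z] in m, in world coordinates, good to about 4 mm: the middle of the surface that is visible of it).
- tip_of(query, picture): "location" ([x, y, z] in m, in world coordinates, good to about 4 mm: a listed point, or the origin of a listed thing).
The state is a dict: "time": time; "qpos": joint angles; "qvel": joint speeds; "joint_efforts": joint torques, N m; "tool_pos": TCP position; "tool_rot": TCP orientation; "contact_force": force on the tool from outside, world axes, zero at the start; "torque": the same for the moment, N m; "opening": finger opening in m.
Only numpy, scipy, OpenCV 4.12 (cv2) and the standard library are available. Lean on these libraries where they do the work, as an engineer would, in place of code of your own. Each camera call takes 0.05 s, during which the arm holds its last target.

## Working session

There is one attempt and no reset: what is moved stays moved. The work goes in short steps, Python scripts to look and compute and a tool call to move; the robot and the scene stay as the last step left them, time stands still between calls to the robot, and variables do not carry over. Pictures are saved under pics/ and viewed, and the job is handed in when it is done.

Besides the shell and the picture viewer there is one more tool, called after "Emit:" as name(argument=value, ...), one argument or row to a line, values as JSON. apply_moves: Moves the arm, as the interface text tells. Its arguments: {"type":"object","properties":{"motion":{"type":"array"},"grip":{"type":"number"},"grip_force":{"type":"number"}},"required":["motion"]}

```bash
mkdir -p pics; cat > h.py <<'E'
import numpy as np, cv2
from cell import *
def save(p,n): cv2.imwrite(f'pics/{n}.png',p['img'][:,:,::-1])
def proj(p,X):
    c=p['R']@np.array(X)+p['t']; u=p['camera_matrix']@c; return (u[:2]/u[2]).round(1)
def atz(p,uv,z):
    d=np.array(p['R']).T@np.linalg.inv(p['camera_matrix'])@np.array([uv[0],uv[1],1.]); o=-np.array(p['R']).T@p['t']
    return (o+d*(z-o[2])/d[2]).round(4)
E
python3 - <<'E'
from h import *
np.set_printoptions(precision=4,suppress=True)
print(observe())
for c in('top','side'):
    p=read_camera(c); save(p,c+'0'); print(c,p['camera_matrix'],-p['R'].T@p['t'])
    for q in('stop_grip','slot_mid','rail','strap','nut_1','tape_measure'):
        for r in tip_of(q,p): print(c,q,r['score'],np.array(r['location']),proj(p,r['location']))
E
```

```text
{'time': 0.0, 'qpos': array([ 1.063 ,  0.3427,  1.525 , -0.    ,  1.2754, -0.146 ]), 'qvel': array([ 0.0009, -0.0036, -0.0012, -0.0008,  0.0016, -0.0003]), 'joint_efforts': array([  0.0012, -43.1249, -24.4213,   0.0718,   0.056 ,  -0.0001]), 'tool_pos': array([0.1856, 0.4908, 0.2915]), 'tool_rot': array([-3.1401, -0.0002,  2.7798]), 'contact_force': array([-0.1287, -0.0555,  0.0168]), 'torque': array([ 0.0011,  0.0123, -0.    ]), 'opening': 0.09183053591746679}
top [[425.4418   0.     321.3204]
 [  0.     425.4418 196.102 ]
 [  0.       0.       1.    ]] [0.4866 0.249  0.9592]
top stop_grip 0.72 [0.4595 0.2781 0.0847] [292.8 255.5]
top stop_grip 0.66 [0.5291 0.3357 0.0645] [265.  222.3]
top stop_grip 0.45 [0.4593 0.3839 0.0395] [243.7 256.1]
top slot_mid 0.92 [0.6167 0.0512 0.0212] [394.  181.2]
top rail 0.62 [ 0.618   0.052  -0.0018] [391.6 182.1]
top strap 0.73 [ 0.7292  0.0333 -0.0021] [397.6 134.5]
top nut_1 0.73 [ 0.6067  0.2267 -0.0003] [315.6 188.3]
top tape_measure 0.56 [ 0.5348  0.4768 -0.0007] [204.4 222.5]
side [[472.5469   0.     316.1361]
 [  0.     472.5469 196.2232]
 [  0.       0.       1.    ]] [0.9832 0.5556 0.898 ]
side stop_grip 0.81 [0.5278 0.3304 0.0592] [372.5 200.6]
side stop_grip 0.54 [0.4569 0.3793 0.0421] [410.1 194.9]
side slot_mid 0.73 [0.6154 0.0521 0.0254] [247.2 166.8]
side rail 0.97 [ 0.6131  0.0527 -0.0005] [249.5 172.7]
side strap 0.57 [ 0.7273  0.0395 -0.0021] [209.5 203.3]
side nut_1 0.53 [ 0.6068  0.2262 -0.0024] [309.6 213.1]
side tape_measure 0.65 [ 0.535   0.4803 -0.0008] [426.8 257.3]
```

View pics/top0.png

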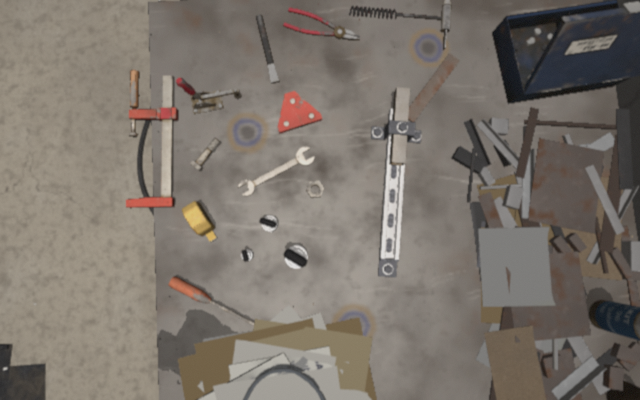

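View pics/side0.png

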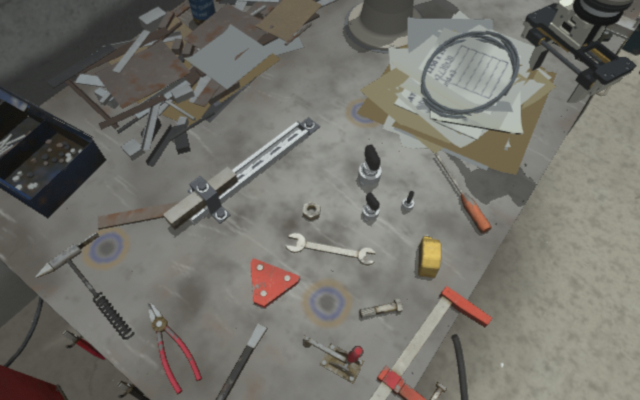

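Candidates for the stop: large at top px (295,256), middle at (269,222), small at (247,256). By the description I choose the middle one. Next, close crops of it.

```bash
python3 - <<'E'
from h import *
T=cv2.imread('pics/top0.png');S=cv2.imread('pics/side0.png')
def crop(I,x,y,w,h,k): return cv2.resize(I[y:y+h,x:x+w],None,fx=k,fy=k,interpolation=cv2.INTER_CUBIC)
a=crop(T,230,195,90,80,4.4); b=crop(S,345,135,90,90,4.4)
a=cv2.resize(a,(396,396*80//90));b=cv2.resize(b,(396,396))
o=np.zeros((396,800,3),np.uint8);o[:a.shape[0],:396]=a;o[:,400:796]=b
cv2.imwrite('pics/c1.png',o)
cv2.imwrite('pics/c2.png',np.rot90(crop(T,365,80,65,200,4)[:, :],-1).copy())
cv2.imwrite('pics/c3.png',crop(S,155,110,175,125,4.5))
E
```

```text
(no output)
```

View pics/c1.png

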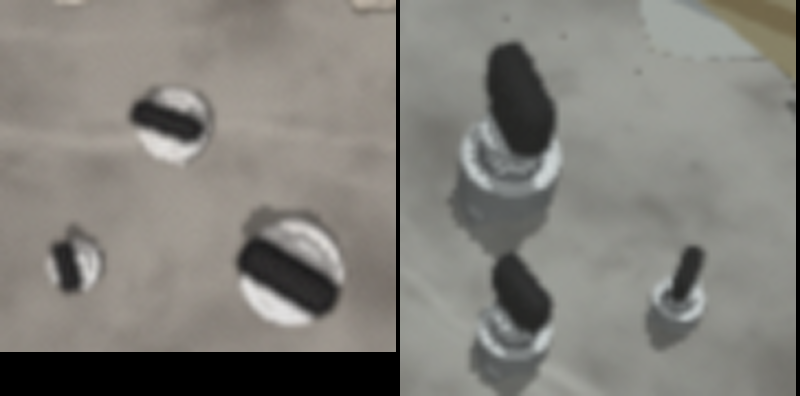

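View pics/c2.png

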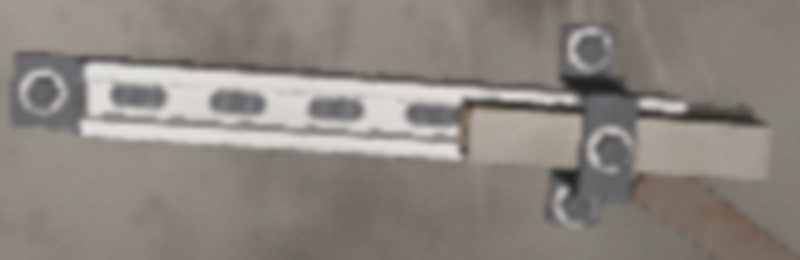

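View pics/c3.png

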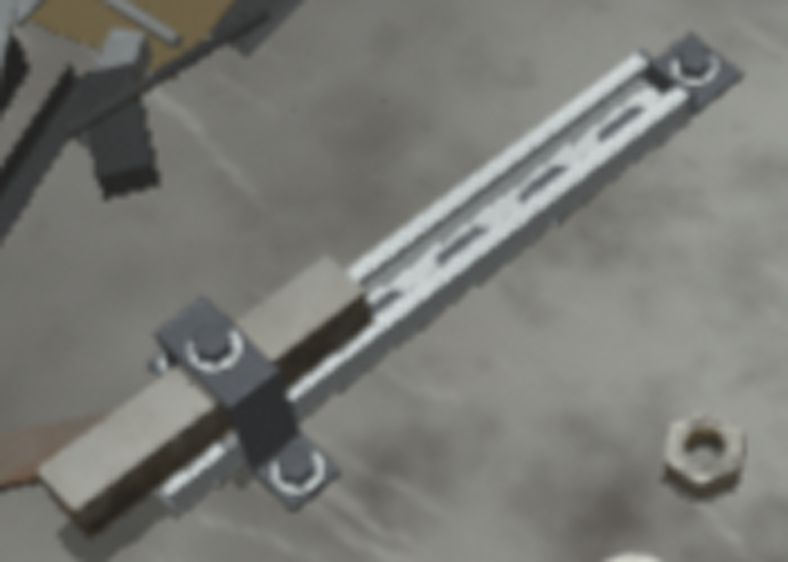

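Crops: the middle stop is at top px (269,222), with its black grip bar running upper-left to lower-right. The rail slot runs from (388,260) to about (400,165), where the tube's near end lies on it. Now measuring grip axis and rail lines.

```bash
python3 - <<'E'
from h import *
np.set_printoptions(precision=4,suppress=True,linewidth=200)
for c,(x,y,w,h),zz in(('top',(250,208,36,30),.072),('side',(358,190,26,28),.06)):
    p=read_camera(c); g=p['img'].max(2)[y:y+h,x:x+w]
    m=(g<60).astype(np.uint8); n,l,s,ce=cv2.connectedComponentsWithStats(m)
    k=1+s[1:,4].argmax(); pts=np.argwhere(l==k)[:,::-1]+[x,y]
    mu=pts.mean(0); ev,V=np.linalg.eigh(np.cov(pts.T)); d=V[:,1]
    t=(pts-mu)@d; print(c,len(pts),mu,d,t.min(),t.max(),2*np.sqrt(3*ev))
    for z in(.059,zz): print(z,atz(p,mu,z), atz(p,mu+d*5,z)-atz(p,mu-d*5,z))
    if c=='top':
        G=p['img'].mean(2)
        for r in(150,175,185,200,215,230,245,255): print(r,G[r,378:418].astype(int))
E
```

```text
top 66 [267.4848 221.8788] [-0.9513 -0.3082] -7.803068000155517 7.391264275334707 [ 4.4063 15.1323]
0.059 [0.5301 0.3309 0.059 ] [0.007  0.0199 0.    ]
0.072 [0.5295 0.3297 0.072 ] [0.0069 0.0196 0.    ]
150 [132 132 132 131 132 134 132 119  96 137 202 197 115  58 107 160 168 167 167 166 164 165 161 159 157 156 153 146 127 123 126 126 126 125 124 124 124 124 122 121]
175 [134 136 134 134 134 123 102 122 184 217 216 202 174 126 107 107 110 127 166 207 193 160 186 217 216 190 141 122 123 122 123 122 122 120 119 121 119 118 117 114]
185 [136 135 134 136 128 109 100 150 209 218 209 209 215 216 215 215 213 211 200 160 137 158 211 218 203 168 126 114 115 114 114 114 112 112 110 110 110 109 111 110]
200 [129 128 128 120  98  99 149 206 217 208 193 161 123 111 110 116 150 190 177 141 154 206 216 205 182 139 123 123 122 120 119 116 117 116 115 117 117 119 118 117]
215 [123 123 114  93  97 151 208 217 211 195 164 124 106 105 114 150 195 192 145 150 204 217 212 191 140 121 121 120 119 119 119 120 119 121 122 122 121 123 123 124]
230 [122 118 108 102 150 211 219 215 210 214 215 214 212 212 211 208 194 145 148 204 219 217 197 152 137 138 138 139 136 136 135 133 135 134 135 136 135 135 137 134]
245 [131 119 103 154 214 222 218 196 151 114 103 104 108 139 189 195 150 150 207 220 218 198 151 136 138 141 142 143 142 141 140 140 139 140 139 137 138 137 134 133]
255 [131 100 139 206 221 219 212 202 216 219 219 219 220 220 218 197 166 195 218 219 198 154 139 141 141 142 141 143 143 143 143 141 140 140 139 140 140 140 138 138]
side 131 [371.9084 201.542 ] [0.5007 0.8656] -8.850429528883897 8.139508578917058 [ 8.1151 15.8512]
0.059 [0.5304 0.3307 0.059 ] [0.0103 0.0201 0.    ]
0.06 [0.5309 0.331  0.06  ] [0.0102 0.0201 0.    ]
```

```bash
python3 - <<'E'
from h import *
np.set_printoptions(precision=4,suppress=True,linewidth=200)
p=read_camera('top')
rows=np.array([175,200,215,230,245,255]);cols=np.array([403.4,402.3,401.45,400.4,399.4,398.4])
W=np.array([atz(p,(c,r),.021) for c,r in zip(cols,rows)]); a=np.polyfit(W[:,0],W[:,1],1); print(W,a,np.degrees(np.arctan(a[0])))
th=np.arctan(a[0]); n=np.array([-np.sin(th),np.cos(th)]); u=np.array([np.cos(th),np.sin(th)])
o=np.array([.616,np.polyval(a,.616)])+n*.0205; print('axis pt',o)
# side view: sanity project
s=read_camera('side'); save(s,'s1')
I=s['img'][:,:,::-1].copy(); J=p['img'][:,:,::-1].copy()
I=cv2.resize(I,None,fx=4,fy=4,interpolation=cv2.INTER_CUBIC);J=cv2.resize(J,None,fx=4,fy=4,interpolation=cv2.INTER_CUBIC)
for q,img in((p,J),(s,I)):
  for off,z in((-.0205,.021),(-.011,.021),(.011,.021),(.0205,.021)):
    A=[tuple(((proj(q,[*(o+u*t+n*off),z])+.5)*4).astype(int).tolist()) for t in(-.165,.16)]
    cv2.line(img,A[0],A[1],(0,0,255),1)
cv2.imwrite('pics/o1.png',np.rot90(J[320:1100,1460:1720],-1).copy());cv2.imwrite('pics/o2.png',I[440:960,620:1320])
for z,uv in((.021,0),): pass
for q in('strap','rail','slot_mid'):
  for pp in(p,s):
    for r in tip_of(q,pp)[:1]: l=np.array(r['location'])[:2]; print(q,(l-o)@u,(l-o)@n)
E
```

```text
[[0.6304 0.0293 0.021 ]
 [0.5741 0.0342 0.021 ]
 [0.5406 0.0376 0.021 ]
 [0.5075 0.0414 0.021 ]
 [0.4745 0.0451 0.021 ]
 [0.4527 0.0482 0.021 ]] [-0.1062  0.0956] -6.0610560843809775
axis pt [0.6182 0.0506]
strap 0.11164928616050972 0.0010444519979931003
strap 0.10959002570645526 -0.0022916304923490107
rail -0.0034715633556817002 -0.00011744587634581742
rail -0.004666590869759151 0.001666344817821485
slot_mid -3.777545471123447e-05 -0.0002556509817094159
slot_mid -0.0028344176956976246 0.0014586395934062192
```

View pics/o1.png

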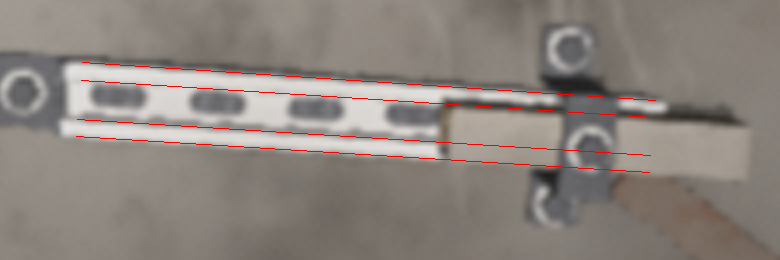

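View pics/o2.png

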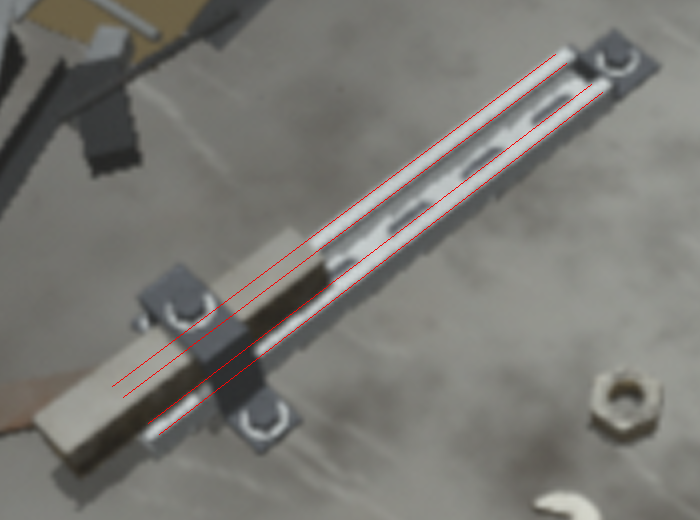

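Emit:
apply_moves(
  motion=[
    {"offset":[-32,-2.5,6],"rotation":[0,0,0.1]},
    {"offset":[-32,0.5,6],"rotation":[0,0,0]},
    {"offset":[-32,0.5,6],"rotation":[0,0,0]},
    {"offset":[-32,0.5,6],"rotation":[0,0,0]},
    {"offset":[-32,0.5,6],"rotation":[0,0,0]},
    {"offset":[-32,0.5,6],"rotation":[0,0,0]},
    {"offset":[-32,0.5,6],"rotation":[0,0,0]},
    {"offset":[-32,0.5,6],"rotation":[0,0,0]},
    {"offset":[-32,0.5,6],"rotation":[0,0,0]},
    {"offset":[-32,0.5,6],"rotation":[0,0,0]},
    {"offset":[-32,0.5,6],"rotation":[0,0,0]},
    {"offset":[-20,0,6],"rotation":[0,0,0]},
  ],
  grip=0,
)

```text
time: 2.2
tool_pos: [0.5328, 0.3259, 0.2187]
tool_rot: [3.135, -0.0, 2.685]
contact_force: [-0.5, 0.8, 0.3]
opening: 0.0918
```

Emit:
apply_moves(
  motion=[
    {"offset":[0,0,0],"rotation":[0,0,0.12]},
    {"offset":[0,0,0],"rotation":[0,0,0.12]},
    {"offset":[0,0,0],"rotation":[0,0,0.12]},
    {"offset":[0,0,0],"rotation":[0,0,0.12]},
    {"offset":[0,0,0],"rotation":[0,0,0.12]},
    {"offset":[0,0,0],"rotation":[0,0,0.12]},
    {"offset":[0,0,0],"rotation":[0,0,0.12]},
    {"offset":[0,0,0],"rotation":[0,0,0.12]},
    {"offset":[0,0,0],"rotation":[0,0,0.12]},
    {"offset":[0,0,0],"rotation":[0,0,0.12]},
    {"offset":[0,0,0],"rotation":[0,0,0.12]},
    {"offset":[0,0,0],"rotation":[0,0,0.12]},
  ],
)

```text
time: 3.2
tool_pos: [0.5388, 0.3202, 0.2134]
tool_rot: [-3.139, -0.002, 1.186]
contact_force: [0.2, -0.3, -0.0]
opening: 0.0918
```

```bash
cat >> h.py <<'E'
np.set_printoptions(precision=4,suppress=True,linewidth=200)
from scipy.spatial.transform import Rotation as Ro
O=np.array([.6182,.0506]);TH=np.radians(-6.06);U=np.array([np.cos(TH),np.sin(TH)]);N=np.array([-U[1],U[0]])
def to(x,y,z,yaw):
    s=observe(); R=Ro.from_euler('xyz',s['tool_rot']); d=np.array([x,y,z])-s['tool_pos']
    T=Ro.from_euler('xyz',[np.pi,0,np.radians(yaw)])
    print('t',s['time'],'pos',s['tool_pos'],'rot',np.degrees(s['tool_rot']),'F',s['contact_force'],'M',s['torque'],'op',s['opening'])
    print('need tool mm',R.inv().apply(d)*1e3,'rotvec',(R.inv()*T).as_rotvec())
E
python3 - <<'E'
from h import *
to(.530,.330,.20,70.6)
p=read_camera('top');s=read_camera('side')
# tube near end estimates
for uv,q,z in (((402,164),p,.021),((402,164),p,.051),((236.2,180),s,.021)):
    w=atz(q,uv,z); print(w,(w[:2]-O)@U,(w[:2]-O)@N)
E
```

```text
t 3.2 pos [0.5388 0.3202 0.2134] rot [-179.847    -0.1034   67.9451] F [ 0.2422 -0.2903 -0.039 ] M [-0.1411  0.0766  0.0087] op 0.09176609062989656
need tool mm [  5.7417 -11.7739  13.4625] rotvec [-0.0026 -0.0019 -0.0463]
[0.6555 0.0313 0.021 ] 0.03912906185371843 -0.015254393414615907
[0.6501 0.0383 0.051 ] 0.03302024859122066 -0.00886358747765217
[0.6548 0.0553 0.021 ] 0.035899296732268965 0.008537592993842475
```

Emit:
apply_moves(
  motion=[
    {"offset":[6,-12,15],"rotation":[0,0,-0.046]},
    {"offset":[0,0,0],"rotation":[0,0,0]},
    {"offset":[0,0,0],"rotation":[0,0,0]},
  ],
)

```text
time: 3.55
tool_pos: [0.5304, 0.3302, 0.1988]
tool_rot: [-3.14, -0.003, 1.248]
contact_force: [0.1, 0.3, 0.5]
opening: 0.0917
```

```bash
python3 - <<'E'
from h import *
to(.530,.330,.109,70.6)
p=read_camera('top');save(p,'t2');s=read_camera('side');save(s,'s2')
a=cv2.resize(s['img'][120:240,300:440,::-1],None,fx=4.5,fy=4.5,interpolation=cv2.INTER_CUBIC);cv2.imwrite('pics/s2c.png',a)
E
```

```text
t 3.55 pos [0.5304 0.3302 0.1988] rot [-179.9301   -0.1535   71.5261] F [0.1171 0.2936 0.5325] M [-0.0883  0.0126 -0.0241] op 0.09168763807817538
need tool mm [-0.5906 -0.211  89.8111] rotvec [-0.0012 -0.0027  0.0162]
```

View pics/s2c.png

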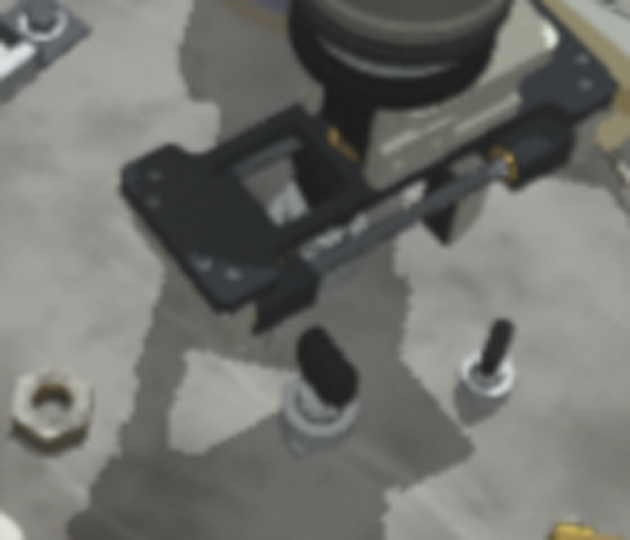

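The middle stop at (328,385) in the crop stands between the open fingers. Descending now.

Emit:
apply_moves(
  motion=[
    {"offset":[-0.5,0,25],"rotation":[0,0,0.016]},
    {"offset":[0,0,25],"rotation":[0,0,0]},
    {"offset":[0,0,20],"rotation":[0,0,0]},
    {"offset":[0,0,14],"rotation":[0,0,0]},
    {"offset":[0,0,4],"rotation":[0,0,0]},
    {"offset":[0,0,0],"rotation":[0,0,0]},
  ],
)

```text
time: 4.15
tool_pos: [0.5348, 0.3292, 0.1128]
tool_rot: [3.136, -0.009, 1.231]
contact_force: [0.2, -0.1, 0.6]
opening: 0.0918
```

```bash
python3 - <<'E'
from h import *
to(.530,.330,.109,70.6)
E
```

```text
t 4.15 pos [0.5348 0.3292 0.1128] rot [179.6585  -0.5089  70.5559] F [ 0.1838 -0.0635  0.6264] M [-0.1319  0.0822 -0.0161] op 0.09183487606554933
need tool mm [-0.8605 -4.8253  3.742 ] rotvec [ 0.006  -0.0089 -0.0008]
```

Emit:
apply_moves(
  motion=[
    {"offset":[-1,-5,3],"rotation":[0.006,-0.009,0]},
    {"offset":[0,0,0.5],"rotation":[0,0,0]},
    {"offset":[0,0,0],"rotation":[0,0,0]},
  ],
)

```text
time: 4.4
tool_pos: [0.5308, 0.33, 0.1116]
tool_rot: [3.14, -0.001, 1.231]
contact_force: [0.6, 0.4, 0.0]
opening: 0.0918
```

```bash
python3 - <<'E'
from h import *
to(.530,.330,.109,70.6)
E
```

```text
t 4.4 pos [0.5308 0.33   0.1116] rot [179.8858  -0.0814  70.5427] F [0.5827 0.4115 0.041 ] M [-0.0253  0.1572  0.0107] op 0.09177898345395444
need tool mm [-0.3226 -0.7871  2.6108] rotvec [ 0.002  -0.0014 -0.001 ]
```

Emit:
apply_moves(
  motion=[
    {"offset":[0,-1,3],"rotation":[0.002,-0.001,0]},
    {"offset":[0,0,0],"rotation":[0,0,0]},
  ],
)

```text
time: 4.57
tool_pos: [0.5305, 0.3308, 0.1102]
tool_rot: [3.14, -0.002, 1.232]
contact_force: [-0.1, -0.6, -0.2]
opening: 0.0917
```

Emit:
apply_moves(
  motion=[
    {"offset":[0,0,0],"rotation":[0,0,0]},
    {"offset":[0,0,0],"rotation":[0,0,0]},
    {"offset":[0,0,0],"rotation":[0,0,0]},
    {"offset":[0,0,0],"rotation":[0,0,0]},
    {"offset":[0,0,0],"rotation":[0,0,0]},
    {"offset":[0,0,0],"rotation":[0,0,0]},
    {"offset":[0,0,0],"rotation":[0,0,0]},
    {"offset":[0,0,0],"rotation":[0,0,0]},
    {"offset":[0,0,0],"rotation":[0,0,0]},
    {"offset":[0,0,0],"rotation":[0,0,0]},
  ],
  grip=1,
  grip_force=30,
)

```text
time: 5.4
tool_pos: [0.531, 0.3312, 0.1115]
tool_rot: [3.138, -0.004, 1.232]
contact_force: [-0.4, 0.6, -0.6]
opening: 0.0299
```

```bash
python3 - <<'E'
from h import *
to(.530,.330,.109,70.6)
E
```

```text
t 5.4 pos [0.531  0.3312 0.1115] rot [179.788   -0.2355  70.5774] F [-0.3996  0.6386 -0.568 ] M [-0.0949  0.0602 -0.0266] op 0.029924410850618345
need tool mm [-1.4488 -0.5478  2.5361] rotvec [ 0.0037 -0.0041 -0.0004]
```

Still closing; correct the small drift and continue.

Emit:
apply_moves(
  motion=[
    {"offset":[-1.5,-0.5,2.5],"rotation":[0.004,-0.004,0]},
    {"offset":[0,0,0],"rotation":[0,0,0]},
    {"offset":[0,0,0],"rotation":[0,0,0]},
    {"offset":[0,0,0],"rotation":[0,0,0]},
    {"offset":[0,0,0],"rotation":[0,0,0]},
    {"offset":[0,0,0],"rotation":[0,0,0]},
  ],
)

```text
time: 5.9
tool_pos: [0.5301, 0.3299, 0.1091]
tool_rot: [-3.141, -0.0, 1.232]
contact_force: [0.7, -0.5, 0.5]
opening: 0.0139
```

```bash
python3 - <<'E'
from h import *
to(.530,.330,.109,70.6)
p=read_camera('side');save(p,'s3')
a=cv2.resize(p['img'][120:240,300:440,::-1],None,fx=4.5,fy=4.5,interpolation=cv2.INTER_CUBIC);cv2.imwrite('pics/s3c.png',a)
E
```

```text
t 5.9 pos [0.5301 0.3299 0.1091] rot [-179.9818   -0.0124   70.5736] F [ 0.68   -0.4508  0.4913] M [-0.0686  0.0598  0.0375] op 0.013948081485435273
need tool mm [ 0.0312 -0.1345  0.0607] rotvec [-0.0003 -0.0002 -0.0005]
```

View pics/s3c.png

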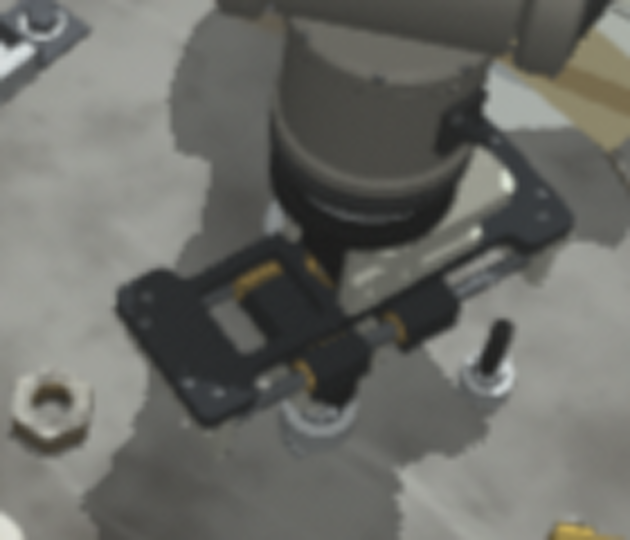

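The fingers hold the grip (opening 13.9 mm). Lift and travel.

Emit:
apply_moves(
  motion=[
    {"offset":[0,0,-20],"rotation":[0,0,0]},
    {"offset":[0,0,-25],"rotation":[0,0,0]},
    {"offset":[0,0,-25],"rotation":[0,0,0]},
    {"offset":[-12,8,-10],"rotation":[0,0,0]},
    {"offset":[-25,16,0],"rotation":[0,0,0]},
    {"offset":[-30,19,0],"rotation":[0,0,0]},
    {"offset":[-30,19,0],"rotation":[0,0,0]},
    {"offset":[-30,19,0],"rotation":[0,0,0]},
    {"offset":[-30,19,0],"rotation":[0,0,0]},
    {"offset":[-30,19,0],"rotation":[0,0,0]},
    {"offset":[-25,16,0],"rotation":[0,0,0]},
    {"offset":[-12,8,0],"rotation":[0,0,0]},
  ],
)

```text
time: 6.95
tool_pos: [0.5883, 0.0566, 0.1841]
tool_rot: [-3.131, 0.01, 1.24]
contact_force: [-0.1, 0.4, -2.9]
opening: 0.0139
```

```bash
python3 - <<'E'
from h import *
x,y=O-.025*U; print(x,y); to(x,y,.17,83.94)
E
```

```text
0.5933397027967521 0.053239246666415205
t 6.95 pos [0.5883 0.0566 0.1841] rot [-179.3756    0.5669   71.074 ] F [-0.0973  0.4185 -2.9068] M [-0.0262  0.0872 -0.0252] op 0.013874643132417375
need tool mm [-1.4267  6.0459 14.0212] rotvec [-0.012   0.0086 -0.2246]
```

Emit:
apply_moves(
  motion=[
    {"offset":[-1.5,6,7],"rotation":[-0.006,0.004,-0.11]},
    {"offset":[0,0,7],"rotation":[-0.006,0.004,-0.11]},
    {"offset":[0,0,0],"rotation":[0,0,0]},
    {"offset":[0,0,0],"rotation":[0,0,0]},
  ],
)

```text
time: 7.28
tool_pos: [0.5926, 0.0428, 0.1665]
tool_rot: [-3.138, 0.003, 1.457]
contact_force: [-0.4, -0.6, -1.2]
opening: 0.0135
```

```bash
python3 - <<'E'
from h import *
x,y=O-.025*U; to(x,y,.17,83.94)
p=read_camera('top');save(p,'t4');s=read_camera('side');save(s,'s4')
a=cv2.resize(s['img'][70:230,160:340,::-1],None,fx=4.3,fy=4.3,interpolation=cv2.INTER_CUBIC)[:600];cv2.imwrite('pics/s4c.png',a)
a=cv2.resize(p['img'][80:280,300:480,::-1],None,fx=3,fy=3,interpolation=cv2.INTER_CUBIC);cv2.imwrite('pics/t4c.png',a)
E
```

```text
t 7.2833 pos [0.5926 0.0428 0.1665] rot [-179.7699    0.1848   83.4666] F [-0.3654 -0.5911 -1.2383] M [-0.0842  0.0776  0.0215] op 0.013540450732306374
need tool mm [10.4015 -0.4323 -3.5037] rotvec [-0.004   0.0032 -0.0083]
```

View pics/s4c.png

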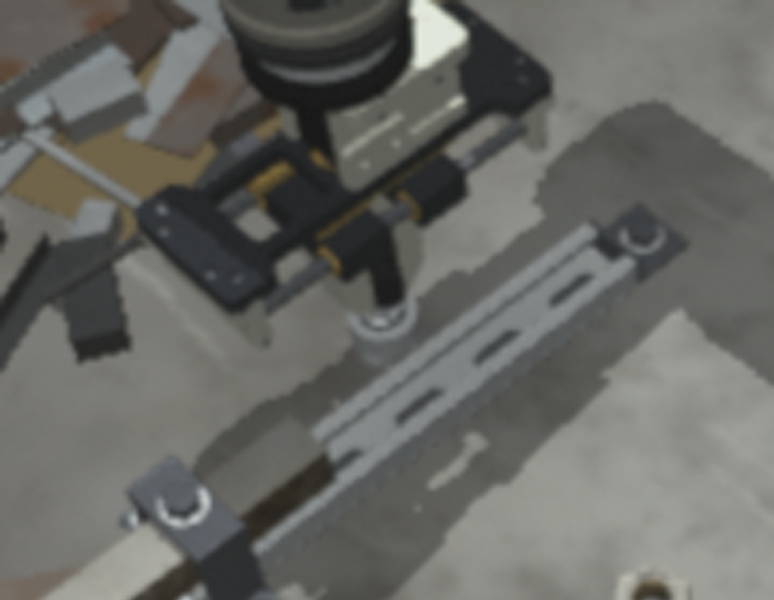

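View pics/t4c.png

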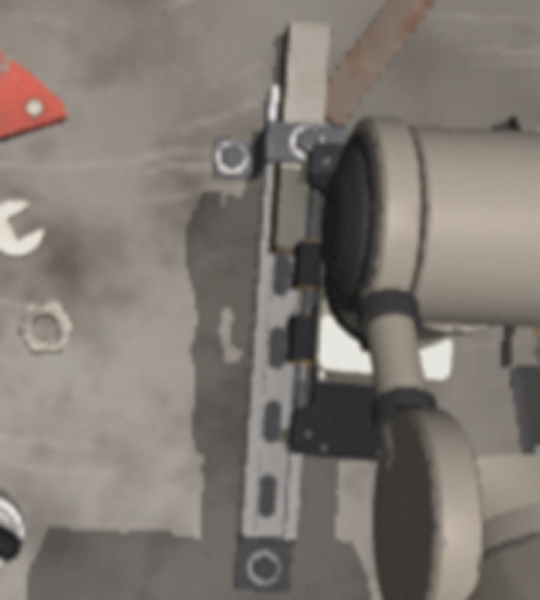

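Emit:
apply_moves(
  motion=[
    {"offset":[10.5,-0.5,0],"rotation":[-0.004,0.003,-0.008]},
    {"offset":[0,0,8],"rotation":[0,0,0]},
    {"offset":[0,0,8],"rotation":[0,0,0]},
    {"offset":[0,0,8],"rotation":[0,0,0]},
    {"offset":[0,0,0],"rotation":[0,0,0]},
  ],
)

```text
time: 7.8
tool_pos: [0.5933, 0.0575, 0.1416]
tool_rot: [3.139, -0.001, 1.465]
contact_force: [-0.3, 0.9, -2.5]
opening: 0.0141
```

```bash
python3 - <<'E'
from h import *
x,y=O-.025*U; to(x,y,.139,83.94)
s=read_camera('side');save(s,'s5')
a=cv2.resize(s['img'][120:200,190:310,::-1],None,fx=6.6,fy=6.6,interpolation=cv2.INTER_CUBIC);cv2.imwrite('pics/s5c.png',a)
E
```

```text
t 7.8 pos [0.5933 0.0575 0.1416] rot [179.8628  -0.0324  83.9191] F [-0.285   0.9174 -2.5016] M [-0.1079  0.1243 -0.0474] op 0.01412768383996292
need tool mm [-4.2682  0.5079  2.5914] rotvec [ 0.0024 -0.0006 -0.0004]
```

View pics/s5c.png

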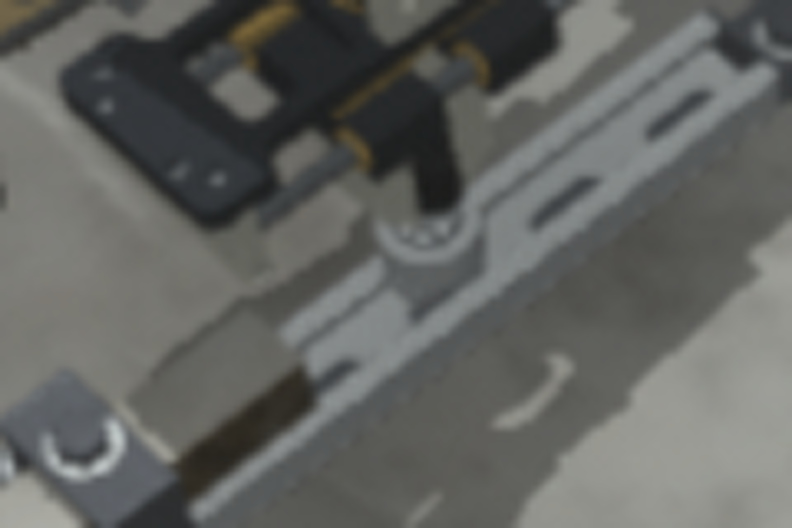

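Emit:
apply_moves(
  motion=[
    {"offset":[-4,0.5,2.5],"rotation":[0.002,0,0]},
    {"offset":[0,0,0],"rotation":[0,0,0]},
    {"offset":[0,0,0],"rotation":[0,0,0]},
  ],
)

```text
time: 8.1
tool_pos: [0.5938, 0.0532, 0.1394]
tool_rot: [3.141, -0.001, 1.465]
contact_force: [-0.1, 1.1, -2.6]
opening: 0.0137
```

```bash
python3 - <<'E'
from h import *
x,y=O-.025*U; to(x,y,.139,83.94)
s=read_camera('side');save(s,'s6')
z0=observe()['tool_pos'][2]-.109
a=cv2.resize(s['img'][120:200,190:310,::-1],None,fx=6.6,fy=6.6,interpolation=cv2.INTER_CUBIC)
t=observe()['tool_pos'][:2]
for z,r in((z0+.009,.018),(z0+.027,.018)):
    P=np.array([proj(s,[*(t+r*np.array([np.cos(k),np.sin(k)])),z]) for k in np.linspace(0,6.3,60)])
    P=((P+.5-[190,120])*6.6).astype(int); cv2.polylines(a,[P.reshape(-1,1,2)],True,(0,255,0),1)
for off in(-.0205,-.011,.011,.0205):
    A=[tuple(((proj(s,[*(O+U*k+N*off),.021])+.5-[190,120])*6.6).astype(int).tolist()) for k in(-.165,.03)]
    cv2.line(a,A[0],A[1],(0,0,255),1)
cv2.imwrite('pics/s6c.png',a)
E
```

```text
t 8.1 pos [0.5938 0.0532 0.1394] rot [179.9571  -0.0294  83.9284] F [-0.1082  1.0698 -2.62  ] M [-0.0581  0.0558 -0.0251] op 0.013681242302006952
need tool mm [-0.0266 -0.435   0.3576] rotvec [ 0.0007 -0.0005 -0.0002]
```

View pics/s6c.png

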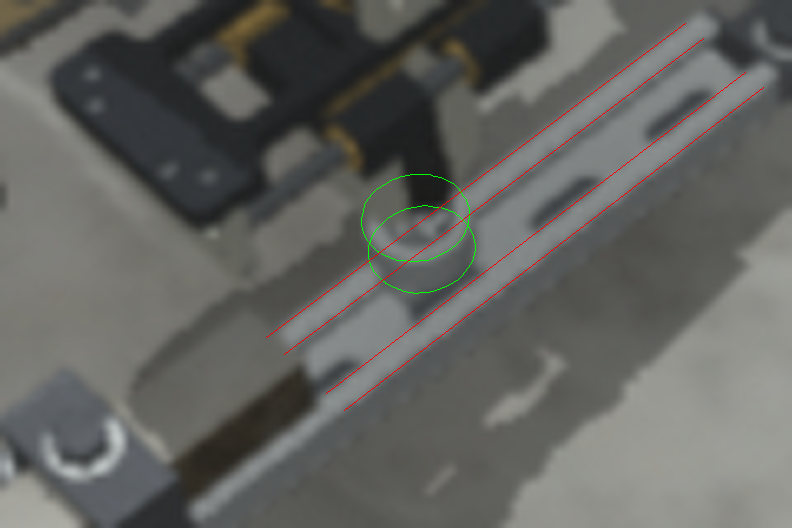

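```bash
python3 - <<'E'
from h import *
for c in('side','top'):
    p=read_camera(c); g=p['img'].astype(np.float32).mean(2)
    ss=np.linspace(-.155,-.075,81) if c=='side' else np.linspace(-.155,-.10,56)
    offs=np.arange(-.030,.0301,.001); pr=[]
    for o in offs:
        P=np.array([proj(p,[*(O+U*k+N*o),.021]) for k in ss],np.float32)
        pr.append(np.median(cv2.remap(g,P[:,:1],P[:,1:],cv2.INTER_LINEAR)))
    print(c,[(int(round(o*1e3)),int(v)) for o,v in zip(offs,pr)])
E
```

```text
side [(-30, 93), (-29, 93), (-28, 92), (-27, 93), (-26, 93), (-25, 94), (-24, 95), (-23, 98), (-22, 104), (-21, 111), (-20, 119), (-19, 127), (-18, 132), (-17, 135), (-16, 136), (-15, 135), (-14, 133), (-13, 130), (-12, 123), (-11, 116), (-10, 108), (-9, 104), (-8, 106), (-7, 112), (-6, 118), (-5, 125), (-4, 128), (-3, 130), (-2, 132), (-1, 132), (0, 131), (1, 129), (2, 125), (3, 119), (4, 108), (5, 97), (6, 86), (7, 80), (8, 79), (9, 84), (10, 95), (11, 108), (12, 120), (13, 131), (14, 135), (15, 136), (16, 136), (17, 134), (18, 130), (19, 125), (20, 117), (21, 108), (22, 99), (23, 93), (24, 90), (25, 88), (26, 88), (27, 88), (28, 88), (29, 88), (30, 88)]
top [(-30, 99), (-29, 99), (-28, 99), (-27, 99), (-26, 98), (-25, 98), (-24, 100), (-23, 101), (-22, 107), (-21, 118), (-20, 131), (-19, 141), (-18, 148), (-17, 152), (-16, 153), (-15, 151), (-14, 147), (-13, 138), (-12, 130), (-11, 128), (-10, 132), (-9, 137), (-8, 142), (-7, 145), (-6, 145), (-5, 138), (-4, 129), (-3, 114), (-2, 99), (-1, 88), (0, 80), (1, 76), (2, 75), (3, 75), (4, 75), (5, 76), (6, 78), (7, 84), (8, 96), (9, 109), (10, 123), (11, 136), (12, 145), (13, 150), (14, 154), (15, 155), (16, 154), (17, 152), (18, 145), (19, 131), (20, 115), (21, 102), (22, 90), (23, 85), (24, 85), (25, 87), (26, 89), (27, 90), (28, 91), (29, 91), (30, 92)]
```

Emit:
apply_moves(
  motion=[
    {"offset":[0,-0.5,3],"rotation":[0,0,0]},
    {"offset":[0,0,3],"rotation":[0,0,0]},
    {"offset":[0,0,2],"rotation":[0,0,0]},
    {"offset":[0,0,1],"rotation":[0,0,0]},
  ],
)

```text
time: 8.58
tool_pos: [0.5936, 0.0532, 0.1305]
tool_rot: [3.139, -0.001, 1.465]
contact_force: [-1.0, -0.1, -2.5]
opening: 0.0138
```

```bash
python3 - <<'E'
from h import *
x,y=O-.025*U; to(x,y,.129,83.94)
E
```

```text
t 8.5833 pos [0.5936 0.0532 0.1305] rot [179.8479  -0.0382  83.9155] F [-1.0233 -0.0762 -2.4504] M [-0.1165  0.0317  0.0155] op 0.013822489616953749
need tool mm [-0.0085 -0.242   1.5288] rotvec [ 0.0027 -0.0007 -0.0004]
```

Emit:
apply_moves(
  motion=[
    {"offset":[0,0,1.5],"rotation":[0.003,0,0]},
    {"offset":[0,0,1],"rotation":[0,0,0]},
    {"offset":[0,0,0],"rotation":[0,0,0]},
  ],
)

```text
time: 8.83
tool_pos: [0.5934, 0.0533, 0.1272]
tool_rot: [-3.14, -0.001, 1.465]
contact_force: [0.4, -0.2, -2.2]
opening: 0.014
```

```bash
python3 - <<'E'
from h import *
x,y=O-.025*U; to(x,y,.125,83.94)
E
```

```text
t 8.8333 pos [0.5934 0.0533 0.1272] rot [-179.9134   -0.0368   83.9144] F [ 0.4246 -0.2321 -2.2486] M [-0.0317  0.0872 -0.0028] op 0.014007456960187762
need tool mm [-0.0391 -0.0276  2.2332] rotvec [-0.0015 -0.0006 -0.0004]
```

Emit:
apply_moves(
  motion=[
    {"offset":[0,0,2],"rotation":[0,0,0]},
    {"offset":[0,0,1.5],"rotation":[0,0,0]},
    {"offset":[0,0,1],"rotation":[0,0,0]},
    {"offset":[0,0,0],"rotation":[0,0,0]},
  ],
)

```text
time: 9.17
tool_pos: [0.5934, 0.0533, 0.1223]
tool_rot: [-3.14, -0.001, 1.465]
contact_force: [-0.4, 0.5, -2.9]
opening: 0.0137
```

```bash
python3 - <<'E'
from h import *
x,y=O-.025*U; to(x,y,.120,83.94)
s=read_camera('side');save(s,'s7')
a=cv2.resize(s['img'][120:200,190:310,::-1],None,fx=6.6,fy=6.6,interpolation=cv2.INTER_CUBIC);cv2.imwrite('pics/s7c.png',a)
E
```

```text
t 9.1667 pos [0.5934 0.0533 0.1223] rot [-179.9188   -0.0321   83.9231] F [-0.4278  0.4711 -2.9057] M [-0.0985  0.0615  0.0168] op 0.013703468223517609
need tool mm [-0.0496 -0.0912  2.2606] rotvec [-0.0014 -0.0006 -0.0003]
```

View pics/s7c.png

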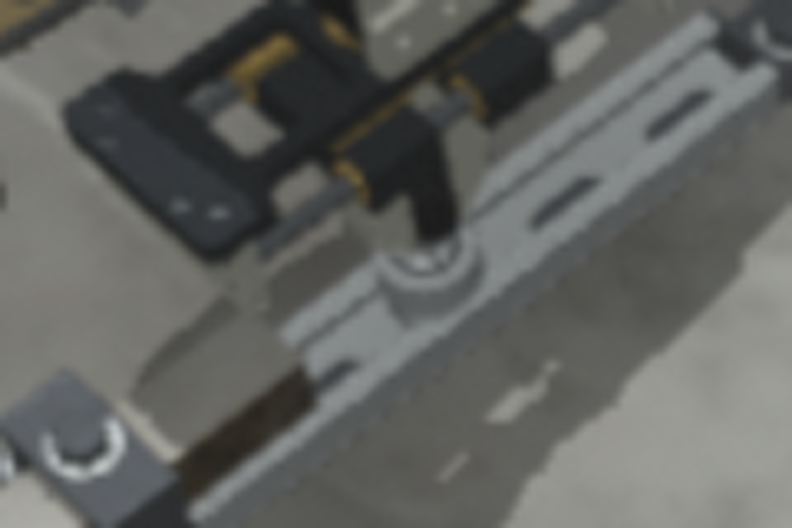

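Head is in the slot, collar nearly on the lips. Now pressing to about 8 mm.

Emit:
apply_moves(
  motion=[
    {"offset":[0,0,2],"rotation":[0,0,0]},
    {"offset":[0,0,2],"rotation":[0,0,0]},
    {"offset":[0,0,2],"rotation":[0,0,0]},
    {"offset":[0,0,1],"rotation":[0,0,0]},
    {"offset":[0,0,0.5],"rotation":[0,0,0]},
    {"offset":[0,0,0],"rotation":[0,0,0]},
  ],
)

```text
time: 9.72
tool_pos: [0.5937, 0.0533, 0.1165]
tool_rot: [3.141, -0.001, 1.465]
contact_force: [-2.6, 0.4, 5.0]
opening: 0.0138
```

```bash
python3 - <<'E'
from h import *
x,y=O-.025*U; to(x,y,.113,83.94)
E
```

```text
t 9.7167 pos [0.5937 0.0533 0.1165] rot [179.975   -0.0367  83.9279] F [-2.6284  0.3648  4.9678] M [-0.1278  0.4499  0.007 ] op 0.013826865825708311
need tool mm [-0.1095 -0.3605  3.5287] rotvec [ 0.0004 -0.0006 -0.0002]
```

Emit:
apply_moves(
  motion=[
    {"offset":[0,0,2],"rotation":[0,0,0]},
    {"offset":[0,0,1.5],"rotation":[0,0,0]},
    {"offset":[0,0,0.5],"rotation":[0,0,0]},
  ],
)

```text
time: 9.97
tool_pos: [0.5937, 0.0533, 0.1133]
tool_rot: [3.14, -0.001, 1.465]
contact_force: [-3.0, -1.0, 5.3]
opening: 0.0137
```

```bash
python3 - <<'E'
from h import *
x,y=O-.025*U; to(x,y,.113,83.94)
E
```

```text
t 9.9667 pos [0.5937 0.0533 0.1133] rot [179.9342  -0.0343  83.9358] F [-3.0065 -1.0434  5.3457] M [-0.1046  0.6656  0.0264] op 0.01368458489308602
need tool mm [-0.1221 -0.3633  0.3429] rotvec [ 0.0011 -0.0006 -0.0001]
```

Emit:
apply_moves(
  motion=[
    {"offset":[0,0,0.5],"rotation":[0,0,0.08]},
    {"offset":[0,0,0],"rotation":[0,0,0.08]},
    {"offset":[0,0,0],"rotation":[0,0,0.08]},
  ],
)

```text
time: 10.22
tool_pos: [0.5947, 0.0534, 0.1138]
tool_rot: [3.137, -0.002, 1.218]
contact_force: [-1.9, -0.4, 6.0]
opening: 0.014
```

```bash
python3 - <<'E'
from h import *
x,y=O-.025*U; to(x,y,.1128,-6.06)
E
```

```text
t 10.2167 pos [0.5947 0.0534 0.1138] rot [179.7637  -0.1065  69.7999] F [-1.8948 -0.3965  5.9936] M [-0.0777  0.4405  0.0111] op 0.01402318875827544
need tool mm [-0.5885 -1.2344  1.0408] rotvec [ 0.0023 -0.0043  1.324 ]
```

Emit:
apply_moves(
  motion=[
    {"offset":[-0.5,-1,1],"rotation":[0.002,-0.004,0.08]},
    {"offset":[0,0,0.3],"rotation":[0,0,0.08]},
    {"offset":[0,0,0.3],"rotation":[0,0,0.08]},
    {"offset":[0,0,0.3],"rotation":[0,0,0.08]},
  ],
)

```text
time: 10.55
tool_pos: [0.5957, 0.0533, 0.1139]
tool_rot: [3.134, -0.003, 0.882]
contact_force: [-1.1, -0.2, 5.3]
opening: 0.0137
```

```bash
python3 - <<'E'
from h import *
x,y=O-.025*U; to(x,y,.1128,-6.06)
E
```

```text
t 10.55 pos [0.5957 0.0533 0.1139] rot [179.5545  -0.1562  50.5443] F [-1.1368 -0.1876  5.2657] M [-0.0686  0.5331  0.0548] op 0.013675326487474538
need tool mm [-1.5658 -1.7993  1.051 ] rotvec [ 0.0058 -0.0063  0.9879]
```

Emit:
apply_moves(
  motion=[
    {"offset":[-1,-1.5,1.2],"rotation":[0.008,-0.008,0.08]},
    {"offset":[0,0,0.4],"rotation":[0.002,-0.002,0.08]},
    {"offset":[0,0,0.4],"rotation":[0.002,-0.002,0.08]},
    {"offset":[0,0,0.4],"rotation":[0.002,-0.002,0.08]},
  ],
)

```text
time: 10.88
tool_pos: [0.5967, 0.0534, 0.1138]
tool_rot: [3.141, 0.005, 0.546]
contact_force: [-2.8, -0.4, 5.6]
opening: 0.0137
```

```bash
python3 - <<'E'
from h import *
x,y=O-.025*U; to(x,y,.1128,-6.06)
E
```

```text
t 10.8833 pos [0.5967 0.0534 0.1138] rot [179.9676   0.2672  31.2744] F [-2.7767 -0.432   5.5723] M [-0.2311  0.6052  0.063 ] op 0.013689326291076512
need tool mm [-2.9467 -1.6552  1.0036] rotvec [0.0021 0.0043 0.6516]
```

Emit:
apply_moves(
  motion=[
    {"offset":[-1,-1,1],"rotation":[0.002,0.004,0.08]},
    {"offset":[-0.5,0,0.4],"rotation":[0.001,-0.001,0.08]},
    {"offset":[-0.5,0,0.4],"rotation":[0.001,-0.001,0.08]},
    {"offset":[-0.5,0,0.4],"rotation":[0.001,-0.001,0.08]},
  ],
)

```text
time: 11.22
tool_pos: [0.5965, 0.0525, 0.1137]
tool_rot: [-3.141, -0.003, 0.21]
contact_force: [-1.2, 1.1, 5.3]
opening: 0.0137
```

```bash
python3 - <<'E'
from h import *
x,y=O-.025*U; to(x,y,.1128,-6.06); print((observe()['tool_pos'][:2]-O)@U,(observe()['tool_pos'][:2]-O)@N)
E
```

```text
t 11.2167 pos [0.5965 0.0525 0.1137] rot [-179.9547   -0.1699   12.0397] F [-1.2487  1.0757  5.3402] M [-0.1193  0.4426  0.0639] op 0.013703872502285474
need tool mm [-2.9419 -1.3704  0.8794] rotvec [-0.0013 -0.0028  0.3159]
-0.021780226735348237 -0.00039012425443039596
```

Emit:
apply_moves(
  motion=[
    {"offset":[-0.5,-0.5,1],"rotation":[-0.001,-0.003,0.08]},
    {"offset":[-0.5,0,0.3],"rotation":[0,0,0.08]},
    {"offset":[-0.5,0,0.3],"rotation":[0,0,0.08]},
    {"offset":[0,0,0.3],"rotation":[0,0,0.065]},
    {"offset":[0,0,0],"rotation":[0,0,0]},
  ],
)

```text
time: 11.63
tool_pos: [0.5976, 0.0524, 0.1143]
tool_rot: [-3.142, -0.009, -0.115]
contact_force: [-2.8, -0.1, 5.7]
opening: 0.014
```

```bash
python3 - <<'E'
from h import *
x,y=O-.025*U; to(x,y,.1128,-6.06); print((observe()['tool_pos'][:2]-O)@U,(observe()['tool_pos'][:2]-O)@N)
E
```

```text
t 11.6333 pos [0.5976 0.0524 0.1143] rot [-179.9968   -0.4896   -6.5758] F [-2.7595 -0.0673  5.7058] M [-0.0477  0.8847 -0.0219] op 0.014027012090656892
need tool mm [-4.3817 -0.2909  1.4389] rotvec [-0.     -0.0085 -0.009 ]
-0.020633550171221586 -0.0003302878356485825
```

Turned 90°. Let it up into the grooves.

Emit:
apply_moves(
  motion=[
    {"offset":[0,0,0],"rotation":[0,-0.008,-0.009]},
    {"offset":[0,0,-1],"rotation":[0,0,0]},
    {"offset":[0,0,-1],"rotation":[0,0,0]},
    {"offset":[0,0,0],"rotation":[0,0,0]},
  ],
)

```text
time: 11.97
tool_pos: [0.5981, 0.0524, 0.1165]
tool_rot: [-3.141, -0.002, -0.107]
contact_force: [-1.5, -0.0, 2.9]
opening: 0.014
```

```bash
python3 - <<'E'
from h import *
x,y=O-.025*U; to(x,y,.1166,-6.06); print((observe()['tool_pos'][:2]-O)@U,(observe()['tool_pos'][:2]-O)@N)
E
```

```text
t 11.9667 pos [0.5981 0.0524 0.1165] rot [-179.9928   -0.1249   -6.1086] F [-1.5253 -0.027   2.9305] M [-0.0857  0.5063 -0.0813] op 0.013974162549579668
need tool mm [-4.8682 -0.3303 -0.1029] rotvec [-0.0001 -0.0022 -0.0008]
-0.020131856302859685 -0.00033437707022422077
```

Emit:
apply_moves(
  motion=[
    {"offset":[0,0,-0.7],"rotation":[0,0,0]},
    {"offset":[0,0,0],"rotation":[0,0,0]},
  ],
)

```text
time: 12.13
tool_pos: [0.5981, 0.0524, 0.1164]
tool_rot: [-3.141, -0.002, -0.107]
contact_force: [-1.9, 0.0, 3.4]
opening: 0.0139
```

Emit:
apply_moves(
  motion=[
    {"offset":[0,0,-0.5],"rotation":[0,0,0]},
    {"offset":[0,0,0],"rotation":[0,0,0]},
  ],
)

```text
time: 12.3
tool_pos: [0.5982, 0.0524, 0.1166]
tool_rot: [-3.141, -0.002, -0.107]
contact_force: [-1.4, -0.3, 2.4]
opening: 0.0138
```

```bash
python3 - <<'E'
from h import *
x,y=O-.025*U; to(x,y,.1166,-6.06)
s=read_camera('side');save(s,'s8')
a=cv2.resize(s['img'][120:200,190:310,::-1],None,fx=6.6,fy=6.6,interpolation=cv2.INTER_CUBIC);cv2.imwrite('pics/s8c.png',a)
E
```

```text
t 12.3 pos [0.5982 0.0524 0.1166] rot [-179.9932   -0.1172   -6.1196] F [-1.3922 -0.3202  2.4457] M [-0.0905  0.3839 -0.026 ] op 0.013829139907499871
need tool mm [-4.8801 -0.3223 -0.0395] rotvec [-0.0001 -0.002  -0.001 ]
```

View pics/s8c.png

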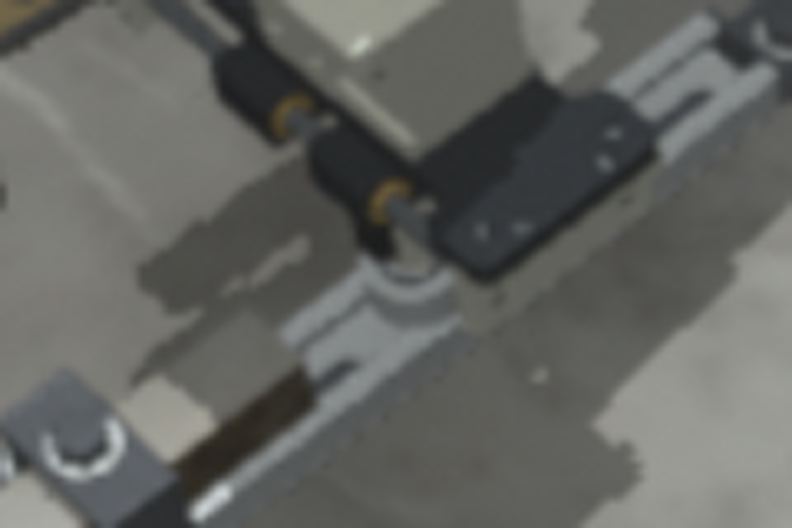

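Emit:
apply_moves(
  motion=[
    {"offset":[0,0,-1],"rotation":[0,-0.001,0]},
    {"offset":[0,0,0],"rotation":[0,0,0]},
  ],
)

```text
time: 12.52
tool_pos: [0.5983, 0.0524, 0.1165]
tool_rot: [-3.141, -0.001, -0.107]
contact_force: [-0.4, 0.0, 2.4]
opening: 0.0136
```

Emit:
apply_moves(
  motion=[
    {"offset":[0,0,-1],"rotation":[0,-0.001,0]},
    {"offset":[0,0,0],"rotation":[0,0,0]},
  ],
)

```text
time: 12.68
tool_pos: [0.5984, 0.0524, 0.1166]
tool_rot: [-3.141, 0.001, -0.107]
contact_force: [-0.4, -0.1, 1.0]
opening: 0.0137
```

Emit:
apply_moves(
  motion=[
    {"offset":[0,0,-2],"rotation":[0,0,0]},
    {"offset":[0,0,-1],"rotation":[0,0,0]},
  ],
)

```text
time: 12.85
tool_pos: [0.5982, 0.0524, 0.1167]
tool_rot: [-3.141, 0.002, -0.107]
contact_force: [4.0, 0.9, -9.5]
opening: 0.014
```

Emit:
apply_moves(
  motion=[
    {"offset":[0,0,-2],"rotation":[0,0,0]},
    {"offset":[0,0,-1],"rotation":[0,0,0]},
  ],
)

```text
time: 13.02
tool_pos: [0.5984, 0.0524, 0.1167]
tool_rot: [-3.141, 0.003, -0.107]
contact_force: [3.9, -0.1, -8.1]
opening: 0.014
```

The stop is captive: a 6–7 N pull does not lift it past TCP z 0.1167. Slide toward the tube.

Emit:
apply_moves(
  motion=[
    {"offset":[0,0,0],"rotation":[0,-0.003,0]},
    {"offset":[2,0,0.2],"rotation":[0,0,0]},
    {"offset":[2,0,0],"rotation":[0,0,0]},
    {"offset":[2,0,0],"rotation":[0,0,0]},
  ],
)

```text
time: 13.35
tool_pos: [0.6006, 0.0522, 0.1166]
tool_rot: [3.142, 0.018, -0.107]
contact_force: [-5.7, 0.8, -1.0]
opening: 0.0142
```

```bash
cat >> h.py <<'E'
def sl():
    s=observe(); d=s['tool_pos'][:2]-O; F=s['contact_force']
    print('t',s['time'],'s %.2f n %.2f z %.2f'%(d@U*1e3,d@N*1e3,s['tool_pos'][2]*1e3),'Fs %.1f Fn %.1f Fz %.1f'%(F[:2]@U,F[:2]@N,F[2]),'M',s['torque'],'rot',np.degrees(s['tool_rot']))
E
python3 -c "
from h import *
sl()"
```

```text
t 13.35 s -17.63 n -0.29 z 116.56 Fs -5.8 Fn 0.2 Fz -1.0 M [ 0.0582  1.3208 -0.0001] rot [179.9949   1.0229  -6.1285]
```

Emit:
apply_moves(
  motion=[
    {"offset":[2,0,0],"rotation":[0,0.018,0]},
    {"offset":[2.5,0,0],"rotation":[0,0.003,0]},
    {"offset":[2.5,0,0],"rotation":[0,0.003,0]},
    {"offset":[2.5,0,0],"rotation":[0,0.003,0]},
    {"offset":[2.5,0,0],"rotation":[0,0.003,0]},
  ],
)

```text
time: 13.77
tool_pos: [0.6047, 0.0519, 0.1166]
tool_rot: [3.14, 0.009, -0.106]
contact_force: [-6.3, 0.8, 0.3]
opening: 0.0137
```

```bash
python3 -c "
from h import *
sl()"
```

```text
t 13.7667 s -13.59 n -0.14 z 116.60 Fs -6.4 Fn 0.1 Fz 0.3 M [ 0.0356  1.3684 -0.0243] rot [179.9234   0.5381  -6.0717]
```

Emit:
apply_moves(
  motion=[
    {"offset":[3,0,0],"rotation":[0,0.009,0]},
    {"offset":[3,0,0],"rotation":[0,0.004,0]},
    {"offset":[3,0,0],"rotation":[0,0.004,0]},
    {"offset":[3,0,0],"rotation":[0,0.004,0]},
    {"offset":[3,0,0],"rotation":[0,0.004,0]},
    {"offset":[3,0,0],"rotation":[0,0.004,0]},
    {"offset":[3,0,0],"rotation":[0,0.004,0]},
    {"offset":[3,0,0],"rotation":[0,0.004,0]},
  ],
)

```text
time: 14.43
tool_pos: [0.6159, 0.051, 0.1166]
tool_rot: [3.138, 0.008, -0.104]
contact_force: [-5.5, 0.5, 0.7]
opening: 0.0141
```

```bash
python3 -c "
from h import *
sl()
s=read_camera('side');save(s,'s9')
a=cv2.resize(s['img'][120:200,190:310,::-1],None,fx=6.6,fy=6.6,interpolation=cv2.INTER_CUBIC);cv2.imwrite('pics/s9c.png',a)
"
```

```text
t 14.4333 s -2.38 n 0.19 z 116.63 Fs -5.5 Fn -0.1 Fz 0.7 M [0.1185 1.3004 0.0477] rot [179.816    0.4318  -5.9732]
```

View pics/s9c.png

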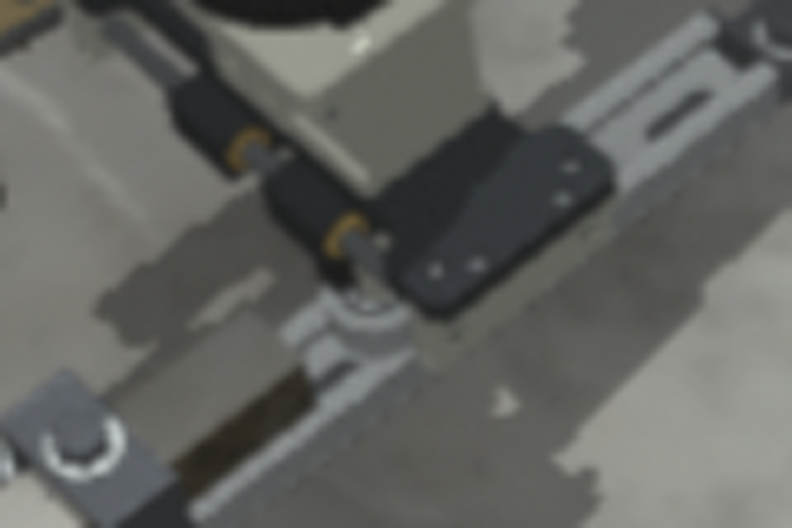

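Collar at crop (365,320), tube end at (300,350): about 20 mm to go.

Emit:
apply_moves(
  motion=[
    {"offset":[3,0,0],"rotation":[0.003,0.008,0.002]},
    {"offset":[3,0,0],"rotation":[0,0.004,0]},
    {"offset":[3,0,0],"rotation":[0,0.004,0]},
    {"offset":[3,0,0],"rotation":[0,0.004,0]},
    {"offset":[3,0,0],"rotation":[0,0.004,0]},
    {"offset":[3,0,0],"rotation":[0,0.004,0]},
  ],
)

```text
time: 14.98
tool_pos: [0.6244, 0.0503, 0.1166]
tool_rot: [3.14, 0.006, -0.105]
contact_force: [-5.8, 0.2, 1.4]
opening: 0.0138
```

```bash
python3 -c "
from h import *
sl()"
```

```text
t 14.9833 s 6.23 n 0.34 z 116.62 Fs -5.8 Fn -0.4 Fz 1.4 M [0.137  1.2899 0.0036] rot [179.909    0.3372  -6.0241]
```

Emit:
apply_moves(
  motion=[
    {"offset":[2.5,0,0],"rotation":[0.001,0.005,0]},
    {"offset":[2.5,0,0],"rotation":[0,0.004,0]},
    {"offset":[2.5,0,0],"rotation":[0,0.004,0]},
    {"offset":[2.5,0,0],"rotation":[0,0.004,0]},
  ],
)

```text
time: 15.32
tool_pos: [0.6281, 0.05, 0.1166]
tool_rot: [3.14, 0.007, -0.104]
contact_force: [-5.8, -0.1, -0.2]
opening: 0.0136
```

Emit:
apply_moves(
  motion=[
    {"offset":[2.5,0,0],"rotation":[0.001,0.005,0]},
    {"offset":[2.5,0,0],"rotation":[0,0.004,0]},
  ],
)

```text
time: 15.48
tool_pos: [0.6299, 0.0497, 0.1166]
tool_rot: [3.14, 0.007, -0.104]
contact_force: [-6.0, 0.2, 0.1]
opening: 0.0139
```

```bash
python3 -c "
from h import *
sl()
s=read_camera('side');save(s,'s10')
a=cv2.resize(s['img'][120:200,190:310,::-1],None,fx=6.6,fy=6.6,interpolation=cv2.INTER_CUBIC);cv2.imwrite('pics/s10c.png',a)
"
```

```text
t 15.4833 s 11.69 n 0.38 z 116.63 Fs -6.0 Fn -0.5 Fz 0.1 M [0.1179 1.3407 0.0342] rot [179.9229   0.3771  -5.9465]
```

View pics/s10c.png

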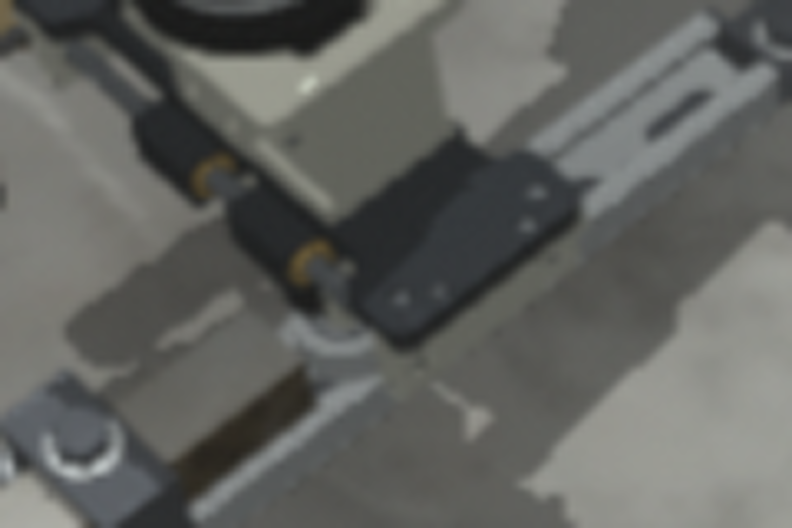

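A gap of only a few mm remains (collar edge (310,375) to tube corner (305,390)).

Emit:
apply_moves(
  motion=[
    {"offset":[2.5,0,0],"rotation":[0.001,0.005,0.001]},
    {"offset":[2.5,0,0],"rotation":[0,0.004,0]},
  ],
)

```text
time: 15.7
tool_pos: [0.6317, 0.0495, 0.1166]
tool_rot: [3.141, 0.007, -0.104]
contact_force: [-6.2, 0.4, -0.7]
opening: 0.0138
```

Emit:
apply_moves(
  motion=[
    {"offset":[2.5,0,0],"rotation":[0.001,0.005,0.001]},
  ],
)

```text
time: 15.78
tool_pos: [0.6325, 0.0494, 0.1166]
tool_rot: [3.141, 0.006, -0.105]
contact_force: [-5.8, -0.4, 0.6]
opening: 0.0138
```

Emit:
apply_moves(
  motion=[
    {"offset":[2.5,0,0],"rotation":[0.001,0.005,0.001]},
  ],
)

```text
time: 15.87
tool_pos: [0.6334, 0.0493, 0.1166]
tool_rot: [-3.141, 0.006, -0.106]
contact_force: [-6.3, -0.8, 0.5]
opening: 0.0144
```

Emit:
apply_moves(
  motion=[
    {"offset":[2.5,0,0],"rotation":[0.001,0.005,0.001]},
  ],
)

```text
time: 15.95
tool_pos: [0.6342, 0.0491, 0.1166]
tool_rot: [-3.141, 0.005, -0.107]
contact_force: [-5.8, -0.0, -0.0]
opening: 0.0137
```

Emit:
apply_moves(
  motion=[
    {"offset":[2.5,0,0],"rotation":[0,0.005,0]},
  ],
)

```text
time: 16.03
tool_pos: [0.6351, 0.049, 0.1166]
tool_rot: [-3.141, 0.005, -0.106]
contact_force: [-5.6, 1.4, -0.2]
opening: 0.0141
```

Emit:
apply_moves(
  motion=[
    {"offset":[2.5,0,0],"rotation":[0,0.005,0]},
  ],
)

```text
time: 16.12
tool_pos: [0.636, 0.049, 0.1166]
tool_rot: [-3.141, 0.004, -0.106]
contact_force: [-4.8, 0.6, 0.6]
opening: 0.014
```

Emit:
apply_moves(
  motion=[
    {"offset":[2.5,0,0],"rotation":[0,0.005,0]},
  ],
)

```text
time: 16.2
tool_pos: [0.6369, 0.0489, 0.1166]
tool_rot: [3.142, 0.004, -0.106]
contact_force: [-5.8, 0.8, 0.5]
opening: 0.0138
```

```bash
python3 -c "
from h import *
sl()"
```

```text
t 16.2 s 18.74 n 0.27 z 116.63 Fs -5.8 Fn 0.2 Fz 0.5 M [ 0.0505  1.6263 -0.0319] rot [179.9968   0.2119  -6.0772]
```

```bash
python3 -c "
from h import *
s=read_camera('side');save(s,'s11')
b=cv2.imread('pics/s10.png')
f=lambda i:cv2.resize(i[140:215,150:260],None,fx=3.6,fy=3.6,interpolation=cv2.INTER_CUBIC)
cv2.imwrite('pics/s11c.png',np.hstack([f(b),f(s['img'][:,:,::-1])]))
a=cv2.resize(s['img'][140:200,190:290,::-1],None,fx=8,fy=8,interpolation=cv2.INTER_CUBIC);cv2.imwrite('pics/s11d.png',a)
"
```

```text
(no output)
```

View pics/s11d.png

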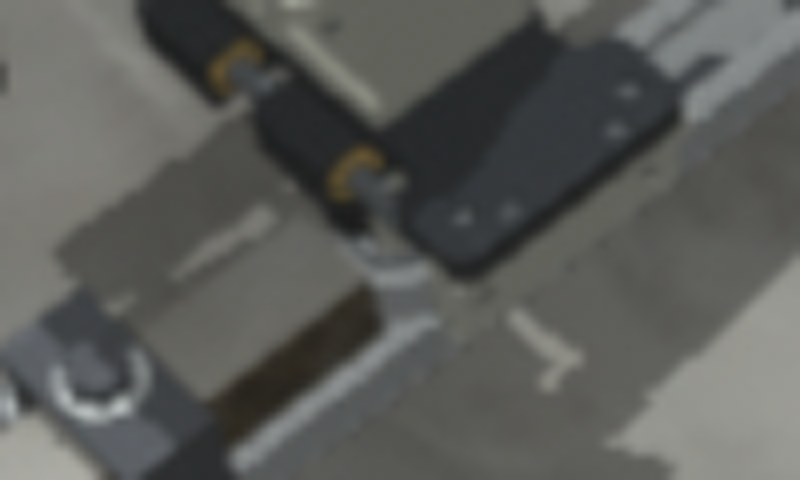

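View pics/s11c.png

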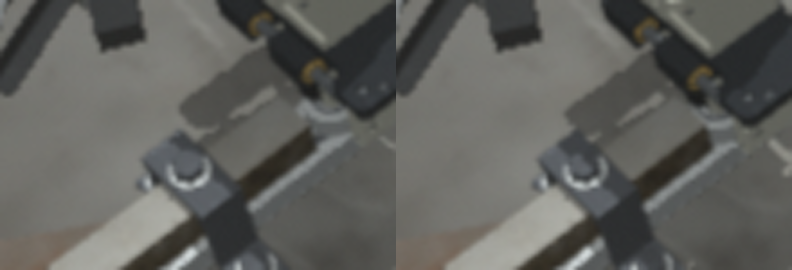

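Near contact; the tube is unmoved. Continue in single rows.

Emit:
apply_moves(
  motion=[
    {"offset":[2.2,0,0],"rotation":[0,0.004,0]},
  ],
)

```text
time: 16.33
tool_pos: [0.6372, 0.0489, 0.1166]
tool_rot: [3.141, 0.005, -0.106]
contact_force: [-8.3, 0.6, 1.9]
opening: 0.014
```

Emit:
apply_moves(
  motion=[
    {"offset":[2.2,0,0],"rotation":[0,0.004,0]},
  ],
)

```text
time: 16.42
tool_pos: [0.6373, 0.0489, 0.1166]
tool_rot: [3.141, 0.007, -0.105]
contact_force: [-8.3, 1.2, 1.3]
opening: 0.0133
```

Emit:
apply_moves(
  motion=[
    {"offset":[2.2,0,0],"rotation":[0,0.004,0]},
  ],
)

```text
time: 16.5
tool_pos: [0.6375, 0.0489, 0.1166]
tool_rot: [3.141, 0.008, -0.105]
contact_force: [-7.3, 0.0, 1.2]
opening: 0.0142
```

Emit:
apply_moves(
  motion=[
    {"offset":[3,0,0],"rotation":[0,0.006,0]},
  ],
)

```text
time: 16.58
tool_pos: [0.6379, 0.0489, 0.1165]
tool_rot: [3.14, 0.01, -0.105]
contact_force: [-11.5, 0.9, 3.8]
opening: 0.0137
```

Emit:
apply_moves(
  motion=[
    {"offset":[3,0,0],"rotation":[0,0.006,0]},
  ],
)

```text
time: 16.67
tool_pos: [0.6381, 0.049, 0.1164]
tool_rot: [3.14, 0.011, -0.105]
contact_force: [-11.5, 1.2, 4.0]
opening: 0.0139
```

```bash
python3 -c "
from h import *
sl()"
```

```text
t 16.6667 s 19.97 n 0.47 z 116.44 Fs -11.6 Fn -0.0 Fz 4.0 M [ 0.0958  2.4379 -0.0128] rot [179.8902   0.6575  -5.9991]
```

Contact is confirmed: the force rose from 6 to 11.5 N and the stop stalled. Relax, then check.

Emit:
apply_moves(
  motion=[
    {"offset":[0,0,0],"rotation":[0,0,0]},
    {"offset":[0,0,0],"rotation":[0,0,0]},
    {"offset":[0,0,0],"rotation":[0,0,0]},
    {"offset":[0,0,0],"rotation":[0,0,0]},
  ],
)

```text
time: 17.0
tool_pos: [0.6377, 0.049, 0.1167]
tool_rot: [3.14, 0.012, -0.105]
contact_force: [-1.6, -0.2, -3.6]
opening: 0.0142
```

```bash
python3 -c "
from h import *
sl()"
```

```text
t 17.0 s 19.57 n 0.44 z 116.65 Fs -1.6 Fn -0.4 Fz -3.6 M [ 0.0044  0.1727 -0.0179] rot [179.8814   0.6984  -5.9911]
```

Emit:
apply_moves(
  motion=[
    {"offset":[0,0,0],"rotation":[0,0,0]},
    {"offset":[0,0,0],"rotation":[0,0,0]},
    {"offset":[0,0,0],"rotation":[0,0,0]},
    {"offset":[0,0,0],"rotation":[0,0,0]},
    {"offset":[0,0,0],"rotation":[0,0,0]},
    {"offset":[0,0,0],"rotation":[0,0,0]},
    {"offset":[0,0,0],"rotation":[0,0,0]},
    {"offset":[0,0,0],"rotation":[0,0,0]},
  ],
  grip=0,
)

```text
time: 17.67
tool_pos: [0.6404, 0.0487, 0.1205]
tool_rot: [3.14, 0.004, -0.105]
contact_force: [-0.4, 0.1, 0.9]
opening: 0.0628
```

```bash
python3 -c "
from h import *
sl()"
```

```text
t 17.6667 s 22.27 n 0.44 z 120.52 Fs -0.4 Fn 0.1 Fz 0.9 M [ 0.0064  0.1766 -0.0267] rot [179.903    0.2063  -5.9941]
```

Emit:
apply_moves(
  motion=[
    {"offset":[0,0,-8],"rotation":[0,0,0]},
    {"offset":[0,0,-20],"rotation":[0,0,0]},
    {"offset":[0,0,-30],"rotation":[0,0,0]},
    {"offset":[0,0,-35],"rotation":[0,0,0]},
    {"offset":[0,0,-35],"rotation":[0,0,0]},
    {"offset":[-20,0,-20],"rotation":[0,0,0]},
    {"offset":[-25,15,0],"rotation":[0,0,0]},
    {"offset":[-30,25,0],"rotation":[0,0,0]},
    {"offset":[-30,35,0],"rotation":[0,0,0]},
    {"offset":[-30,35,0],"rotation":[0,0,0]},
    {"offset":[-30,35,0],"rotation":[0,0,0]},
    {"offset":[0,30,0],"rotation":[0,0,0]},
  ],
)

```text
time: 18.67
tool_pos: [0.4625, -0.097, 0.2811]
tool_rot: [3.141, -0.001, -0.094]
contact_force: [1.4, -0.7, -0.3]
opening: 0.0916
```

```bash
python3 -c "
from h import *
sl()
s=read_camera('side');save(s,'s12');p=read_camera('top');save(p,'t12')
a=cv2.resize(s['img'][130:230,150:270,::-1],None,fx=5,fy=5,interpolation=cv2.INTER_CUBIC);cv2.imwrite('pics/s12c.png',a)
a=cv2.resize(p['img'][80:200,360:440,::-1],None,fx=5,fy=5,interpolation=cv2.INTER_CUBIC);cv2.imwrite('pics/t12c.png',a)
"
```

```text
t 18.6667 s -139.28 n -163.23 z 281.12 Fs 1.5 Fn -0.5 Fz -0.3 M [-0.0438  0.0975 -0.068 ] rot [179.9481  -0.0844  -5.4057]
```

View pics/s12c.png

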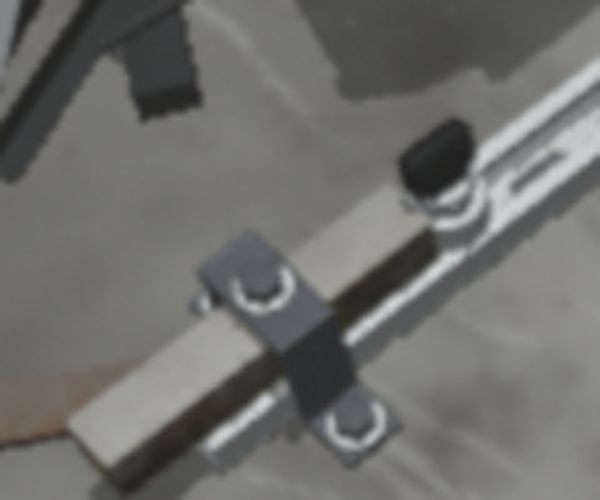

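View pics/t12c.png

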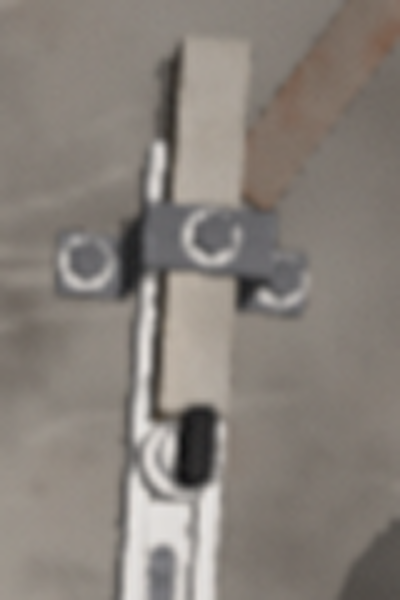

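View pics/t12.png

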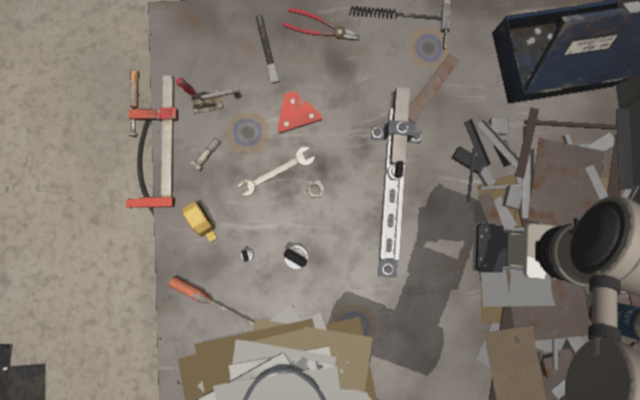

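The stop stands upright against the tube end: grip at side crop (438,158), collar touching the tube end at (420,215). The other items lie in place. Checking tube shift, gap and grip angle numerically.

```bash
python3 -c "
from h import *
for a,b,boxes in(('top0','t12',{'tube far':(395,82,20,20),'tube whole':(392,84,20,36),'strap ':(370,115,55,28),'nut':(300,175,34,26),'spanner':(230,140,90,60),'tape':(180,195,45,50)}),('side0','s12',{'tube far':(160,195,40,40),'strap':(185,170,50,55)})):
  A=cv2.imread(f'pics/{a}.png',0).astype(np.float32);B=cv2.imread(f'pics/{b}.png',0).astype(np.float32)
  for k,(x,y,w,h) in boxes.items(): print(a,k,cv2.phaseCorrelate(A[y:y+h,x:x+w].copy(),B[y:y+h,x:x+w].copy()), abs(A-B)[y:y+h,x:x+w].mean())
p=read_camera('top'); x,y,w,h=388,155,25,30
g=p['img'].max(2)[y:y+h,x:x+w]; n,l,s,ce=cv2.connectedComponentsWithStats((g<60).astype(np.uint8)); k=1+s[1:,4].argmax()
pts=np.argwhere(l==k)[:,::-1]+[x,y]; mu=pts.mean(0); d=np.linalg.eigh(np.cov(pts.T))[1][:,1]
v=atz(p,mu+5*d,.07)-atz(p,mu-5*d,.07); w=atz(p,mu,.077); print(len(pts),mu,'angle rel rail',np.degrees(np.arctan2(v[1],v[0])-TH),'s,n',(w[:2]-O)@U,(w[:2]-O)@N)
s=read_camera('side')
for q,pp in(('stop_grip',p),('stop_grip',s)):
  for r in tip_of(q,pp):
    L=np.array(r['location']); print(r['score'],L,(L[:2]-O)@U,(L[:2]-O)@N)
I=cv2.resize(s['img'][155:195,215:265,::-1],None,fx=12,fy=12,interpolation=cv2.INTER_CUBIC);cv2.imwrite('pics/s13.png',I)
"
```

```text
top0 tube far ((-0.014130735549990447, 0.07299786065613034), 0.9930851557850837) 5.54
top0 tube whole ((0.007093661948728069, -0.015970510270442162), 1.0111045491364268) 5.5111113
top0 strap  ((0.030487291050260268, 0.014353166331369849), 0.9867600447601742) 4.733766
top0 nut ((-0.00555305536591888, 0.47829875164552504), 1.009717119083483) 5.5588236
top0 spanner ((0.012051942046312547, -0.03145852456289333), 0.968471733905651) 5.487407
top0 tape ((0.5456160646705186, -0.17131438896680962), 1.071824232313368) 5.5333333
side0 tube far ((0.04710053269725378, -0.020214917987953385), 0.980448593199253) 1.795
side0 strap ((0.055382419195407095, -0.12734357946705188), 0.9398238347371419) 1.9236363
89 [398.4719 168.9326] angle rel rail 176.9907067001085 s,n 0.016526650947266405 0.0034640739696518786
0.92 [0.4588 0.2743 0.082 ] -0.18212523413899195 0.205622102629599
0.54 [0.6384 0.0504 0.0706] 0.020108234113555633 0.001933628928837501
0.45 [0.4597 0.3828 0.0417] -0.19268459397191695 0.31361080537168595
0.66 [0.6339 0.0504 0.0666] 0.01563338061697106 0.00145856452888277
0.65 [0.4573 0.268  0.0889] -0.1829517618112502 0.19919895293439566
```

View pics/s13.png

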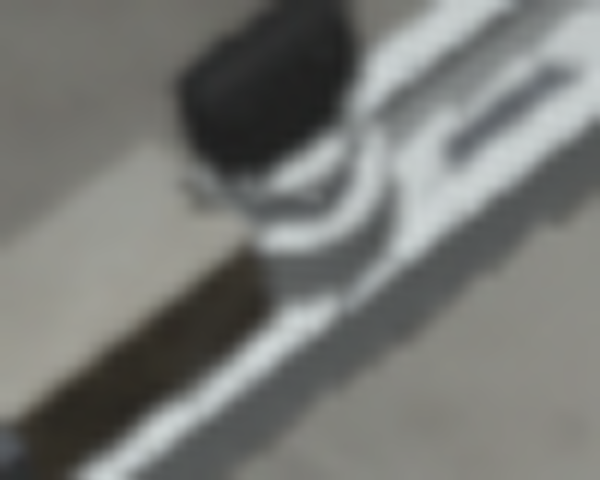

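```bash
python3 -c "
from h import *
print(hand_in(), observe()['time'])"
```

```text
the job is handed in; nothing more can be done
the job is handed in; nothing more can be done
```

The end stop is fitted to the rail and butts against the end of the tube. I handed the job in at about 19 s, with the gripper open and well clear.

**What I did:** I took the middle-sized of the three stops and lowered its head into the slot about 40 mm clear of the tube. I pressed it about 8 mm (roughly 8 N), turned it 90° clockwise and let it up. It came to rest at the expected height. A 6–7 N pull did not lift it, so I take it to be seated in the grooves. It slid at about 6 N and stalled at the tube, where I pushed to 11.5 N at most. I let that force die away to about 1.6 N, still towards the tube, before opening the fingers.

**Last checks:**
- **Tube and strap:** no visible shift in either camera, within about 0.1 pixel.
- **Collar and tube:** no gap visible in the side view.
- **Other items:** the spanner shows no shift. For the nut and tape measure the shift check gave about 0.5 pixel. I took this to be noise, because the arm never came near the tape measure and only passed high over the nut, and both look in place.

**What disagreed:**
- **Grip angle:** the top picture puts the grip about 3° off square. The arm's own reading was within 0.1° before release, so I put this down to the coarse picture.
- **Stop position:** the two cameras differ by about 4 mm along the rail, which is within their stated accuracy. I relied on the felt contact instead.

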